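Roll a turned bar into the drilling V-block

ROBOT

A 7-joint arm with a two-finger parallel gripper is mounted at the origin on the work surface. World frame = base frame: x ahead of the robot, y to its left, z up, the work surface at z = 0. Lengths are in m, angles in rad, forces in N, time in s.
With the tool pointing down it reaches from about 0.425 to 0.825 m from the base axis. Payload 3.6 kg.
Tool frame: the origin (TCP) lies on the centre line of the jaws, within the pads' length; the fingertips stand env.tcp_to_tips ahead of it and the grasp point (between the pads) lies 5 mm behind it (env.tcp_to_tips is the distance from the TCP to the fingertips, in m); z points along the fingers, x is the direction in which the jaws open and shut, and the axes are right-handed (so a half turn about z gives the same grasp; the last joint's range is limited). The gripper opens to 93 mm and grips with 3 to 60 N. Pads are 15 mm wide; open, the fingers measure 128 mm over their backs; the gripper's body (75 mm by 188 mm) begins 65 mm behind the grasp point.
Start: joints at [-1.232, 0.615, -0.013, 1.423, 0.008, 1.103, -0.04], TCP at [0.232, 0.607, 0.233] pointing down, gripper open.
Joint ranges: [-3.12, 3.12], [-0.3, 2.06], [-1.34, 1.32], [0.26, 2.42], [-1.36, 4.5], [0.01, 1.98], [-2.84, 2.84]. Speed limits (rad/s): [2.79, 2.79, 3.14, 3.14, 3.14, 3.14, 3.14].

INTERFACE

Orientations are given as a unit quaternion [w, x, y, z].
In Python, from rig import readout, snapshot, camera_info, workorder, env gives the robot as it stands.
- The arm moves only by the shell command python3 -m crank 'ROWS' [FORCE]. ROWS is JSON, a list of rows, each a list of 7 numbers: the shift along the world's x, y, z in mm, then the turn, a rotation vector about the world's x, y, z in degrees, then the gripper's target within -1 to 1 (fully open at 1, half-way at 0, shut at -1). In form: [[tx, ty, tz, rx, ry, rz, claw], ...]. A call has 1 to 5 rows; each row shifts and turns the pose as measured when the row begins; what a row does not reach is not made up. A row lasts 1/8 s, in which the tool goes at most 62.5 mm and 10.7 degrees, less where a joint would pass 70% of its speed; a pose out of reach is approached as far as the arm can. A call with a gripper value outside its range is refused whole. The fingers move at their own pace and stop on an object; FORCE is the grip in N (left out, the last holds). Time passes only in rows, so rows that do not move let the fingers close. It gives the time, the measured TCP pose, the force and the opening at its end, in the units of the state.
- readout.observe(): the state, without advancing time (a new reading comes with each control period).
- snapshot(name): name is "side" or "top" or "wrist"; returns the picture (400x640x3 uint8, blue, green, red); there is no depth.
- camera_info(name): a dict with "fx", "fy", "cx", "cy" (pixels), "cam_to_world" (4x4, takes a point from camera to world coordinates); the wrist camera has in their place "hand_eye" (4x4, takes a point from camera to tool coordinates, whose origin is the TCP and whose axes are the tool frame's). Camera axes: x right, y down, z forward; pixel columns grow to the right and rows downward; lengths in m; the calibration is good to about 2 mm. A picture is of the moment at which its call begins: read the wrist's pose just before it. camera_info takes no time and is no camera call.
- workorder.close_job(): hands the job in, once; it reports no verdict.
The state is a dict: "t": time; "q": joint angles; "joint_vel": joint speeds; "joint_efforts": joint torques, N m; "ee_pos": TCP position; "ee_rot": TCP orientation; "force": force on the tool from outside, world axes, zero at the start; "moment": the same for the moment, N m; "width": finger opening in m.
Only numpy, scipy, OpenCV 4.12 (cv2) and the standard library are available. Lean on these libraries where they do the work, as an engineer would, in place of code of your own. Each camera call takes 0.05 s, during which the arm holds its last target.

TASK

Get the pale wooden bar ready for cross-drilling: push it by its side with the fingertips so that it rolls over (not skids) along the bench and up the ramp until it drops into the groove of the V-block, and push on its near end until its far end is flush against the orange stop plate. Nudge it only, never pick it up, and leave the dark bar and everything else on the bench where they are.

Things in the scene. Friction and masses are not known exactly. Their poses are not given: they have to be found in the camera images.
- pale_bar: Pale birch round bar, waxed, slippery, 40 mm diameter, 180 mm long, 0.12-0.24 kg, loose on the bench on either side of the V-block. Origin on its axis at mid length. Own x along the bar, at the start within 0.15 rad of the V-block's x; y and z turn as it rolls (z up at the start). Rolls easily if pushed at half its height or lower; pushed from above its middle it may wedge.
- vblock: Grey and aluminium V-block bolted to the bench, 150 mm long (x), 180 mm wide (y). Origin on the bench under its centre, z up. Both sides alike: a ramp rises from 0 at |y| 90 mm to 20 mm high at |y| 24 mm, flat crest 20 mm high from |y| 24 to 18 mm, then a 90 degree groove down to 2 mm height at y = 0. The groove is open at its -x end (robot's side).
- groove (a point): Point in the V-block's groove where the middle of the bar's axis lies when it is seated with its far end against the stop: 15 mm towards the near end from the block's centre, 30 mm above the bench. The bar's near end then sticks 30 mm out of the block. Axes as the V-block's.
- stop (a point): Middle of the inner face of the orange stop plate that closes the groove's +x (far) end, 75 mm from the block's centre, 30 mm above the bench. The plate is 12 mm thick, 44 mm wide, 48 mm high. Axes as the V-block's.
- dark_bar: The dark (walnut) round bar, same size as the pale one, loose on the bench on the other side of the V-block. Leave alone; it rolls away if touched. Origin on its axis at mid length, x along the bar.
- glue: White glue bottle with blue cap, 60 mm diameter, 140 mm high, loose, near the robot to the left. Origin at its underside. Leave alone.
- hammer: Hammer lying on the bench to the right, about 0.3 m long. Leave alone.
- driver: Screwdriver with an orange handle lying on the bench beyond the V-block. Leave alone.
- stub: Short upright dowel stub, brown wood, 32 mm diameter, 45 mm high, standing beyond the V-block. Origin at its underside. Leave alone.
- plane: Wooden hand plane, 200 x 55 mm, about 110 mm high, on the bench to the left. Leave alone.
- offcut: Brown flat board offcut, 160 x 70 x 22 mm, lying near the robot, to the right. Leave alone.

How it is judged:
On the way, in this order (a step that is already met when the one before it is completed fails the run):
1. the pale bar has rolled at least about half a turn on its way to the V-block (angle between pale_bar's own z axis and vertical above 2.2 rad), for 0.02 s.
2. the pale bar has dropped into the groove of the V-block (y of pale_bar in the frame of vblock between -0.003 and 0.003 m and z of pale_bar in the frame of vblock between 0.027 and 0.0335 m and angle between the x axis of pale_bar and the x axis of vblock, either way round below 0.05 rad), for 0.2 s.
At the end, for the whole second after the job is handed in: The pale bar lies at rest in the groove (axis within 3 mm of the groove's middle, about 3 mm of its seated height and 0.05 rad of its direction) with its far end within 3.5 mm of the orange stop plate; everything else is within 20 mm of where it was (all of step 2 and x of pale_bar in the frame of vblock between -0.0185 and -0.011 m and linear speed of pale_bar below 0.01 m/s and angular speed of pale_bar below 0.1 rad/s and distance of each of dark_bar, glue, hammer, driver, stub, plane, offcut from where it was at the start of the episode below 0.02 m); the robot touches nothing.
It fails at once if the pale bar is lifted off the bench before it reaches the ramp (height (world z) of pale_bar above 0.028 m and (y of pale_bar in the frame of vblock above 0.105 m or y of pale_bar in the frame of vblock below -0.105 m)).
It fails at once if the pale bar is lifted above the V-block (height (world z) of pale_bar above 0.05 m).
It fails at once if the pale bar is tipped up on end (angle between pale_bar's own x axis and vertical below 1.2 rad or angle between pale_bar's own x axis and vertical above 1.94 rad).
It fails at once if the dark bar is moved more than 20 mm (distance of dark_bar from where it was at the start of the episode above 0.02 m).
It fails at once if another thing on the bench is moved more than 20 mm (distance of any of glue, hammer, driver, stub, plane, offcut from where it was at the start of the episode above 0.02 m).
It also fails if it takes over 51 s, if anything falls off the work surface, if the arm or the gripper's body presses on something with over 40 N, if the wrist force passes 120 N, or if a joint passes its speed limit or range.

## Working session

There is one attempt and no reset: what is moved stays moved. The work goes in short steps, Python scripts to look and compute and a shell command to move; the robot and the scene stay as the last step left them, time stands still between calls to the robot, and variables do not carry over. Pictures are saved under pics/ and viewed, and the job is handed in when it is done.

```bash
mkdir -p pics; ls; python3 - <<'E'
from rig import readout, snapshot, camera_info, workorder, env
import cv2
print(readout.observe()); print(env.tcp_to_tips)
for n in ("side","top"):
    cv2.imwrite(f"pics/{n}0.png",snapshot(n)); c=camera_info(n); print(n,c)
print(camera_info("wrist"))
E
```

```text
pics
{'t': 0.0, 'q': array([-1.23246316,  0.6159276 , -0.01260088,  1.42486734,  0.00807031,
        1.10338592, -0.04042966]), 'joint_vel': array([ 0.00062669,  0.00062923,  0.00070937,  0.00021833, -0.00055019,
       -0.00135174,  0.00033909]), 'joint_efforts': array([ 3.19909004e-04, -4.58950138e+01,  2.09124293e-01, -1.65740597e+01,
       -6.11066027e-02,  2.05612346e-02,  2.35610605e-04]), 'ee_pos': array([0.23164205, 0.6065293 , 0.23148618]), 'ee_rot': array([ 7.27424255e-04,  8.23644760e-01,  5.67104662e-01, -1.04024405e-03]), 'force': array([0.28611816, 0.40484704, 0.86344688]), 'moment': array([-0.05569786,  0.02792679,  0.03800443]), 'width': 0.09315649389422445}
0.014
side {'fx': 433.28106539796977, 'fy': 433.28106539796977, 'cx': 315.51199774682317, 'cy': 202.40192923724757, 'cam_to_world': array([[ 0.97351942, -0.18464788,  0.13477795,  0.37037932],
       [-0.22794654, -0.73937418,  0.63353469, -0.88470076],
       [-0.0173295 , -0.64748049, -0.76188497,  1.10393552],
       [ 0.        ,  0.        ,  0.        ,  1.        ]])}
top {'fx': 361.2013521827575, 'fy': 361.2013521827575, 'cx': 319.77677324019135, 'cy': 199.94792075368073, 'cam_to_world': array([[-0.00296994, -0.99720799,  0.074615  ,  0.45602729],
       [-0.9999269 ,  0.00383603,  0.01146683, -0.02326902],
       [-0.01172104, -0.07457549, -0.99714649,  1.17716811],
       [ 0.        ,  0.        ,  0.        ,  1.        ]])}
{'fx': 294.1339153849678, 'fy': 294.1339153849678, 'cx': 321.84527788939045, 'cy': 197.20580328700314, 'hand_eye': array([[ 9.99999492e-01,  9.89105215e-04,  1.95971005e-04,
         4.99913459e-04],
       [-1.00269494e-03,  9.54925069e-01,  2.96845257e-01,
        -8.21256625e-02],
       [ 1.06473566e-04, -2.96845302e-01,  9.54925576e-01,
        -1.51810098e-01],
       [ 0.00000000e+00,  0.00000000e+00,  0.00000000e+00,
         1.00000000e+00]])}
```

View pics/top0.png

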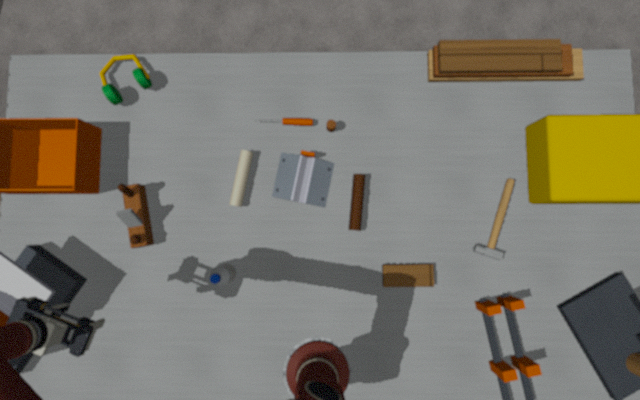

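View pics/side0.png

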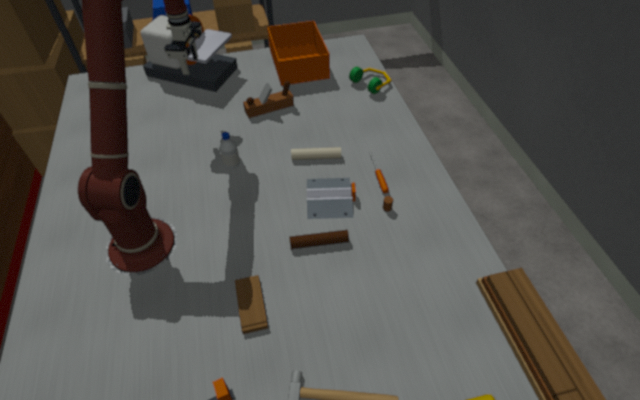

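```bash
cat > h.py <<'E'
import numpy as np, cv2
from rig import readout, snapshot, camera_info, env
from scipy.spatial.transform import Rotation as R
def ray(name,uv,z):
    c=camera_info(name); T=c["cam_to_world"]
    uv=np.atleast_2d(uv).astype(float)
    d=np.c_[(uv[:,0]-c["cx"])/c["fx"],(uv[:,1]-c["cy"])/c["fy"],np.ones(len(uv))]@T[:3,:3].T
    o=T[:3,3]; s=(z-o[2])/d[:,2]
    return o+d*s[:,None]
def barmask(im,kind):
    h=cv2.cvtColor(im,cv2.COLOR_BGR2HSV)
    return h
E
python3 - <<'E'
import cv2
im=cv2.imread('pics/top0.png'); c=im[110:240,220:380]; cv2.imwrite('pics/c0.png',cv2.resize(c,None,fx=5,fy=4.5,interpolation=cv2.INTER_CUBIC)[:600,:800])
im=cv2.imread('pics/side0.png'); c=im[130:260,270:400]; cv2.imwrite('pics/c1.png',cv2.resize(c,(600,600),interpolation=cv2.INTER_CUBIC))
h=cv2.cvtColor(cv2.imread('pics/top0.png'),cv2.COLOR_BGR2HSV)
for p in [(242,178),(290,180),(303,180),(308,153),(357,200),(260,200)]: print(p,h[p[1],p[0]])
h=cv2.cvtColor(im,cv2.COLOR_BGR2HSV)
for p in [(315,153),(330,198),(330,215),(320,170)]: print(p,h[p[1],p[0]])
E
```

```text
(242, 178) [ 26  38 161]
(290, 180) [101  35 124]
(303, 180) [116  12 154]
(308, 153) [ 14 255 169]
(357, 200) [ 13 200  79]
(260, 200) [ 30   2 144]
(315, 153) [ 27  39 119]
(330, 198) [110  16 140]
(330, 215) [103  33  94]
(320, 170) [ 75   9 119]
```

View pics/c0.png

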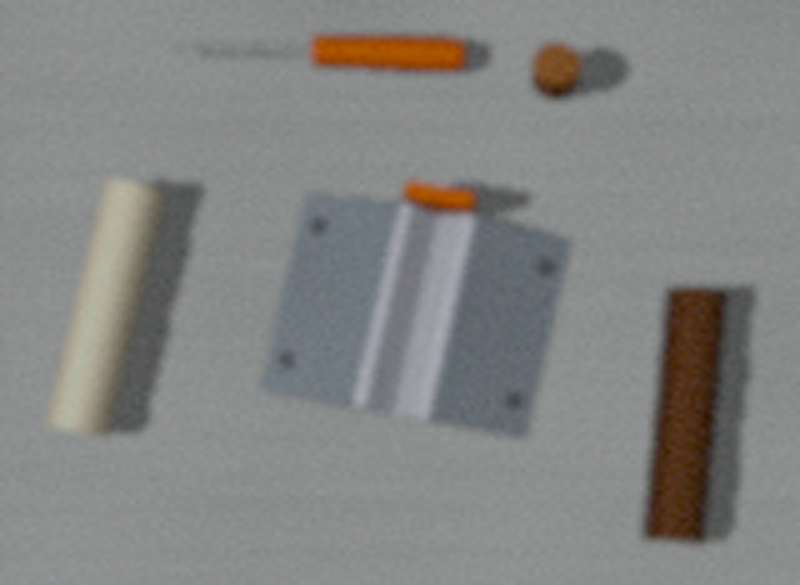

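```bash
cat >> h.py <<'E'
def big(m,box):
    k=np.zeros_like(m); x0,y0,x1,y1=box; k[y0:y1,x0:x1]=m[y0:y1,x0:x1]
    k=cv2.morphologyEx(k,cv2.MORPH_CLOSE,np.ones((3,3),np.uint8))
    n,l,s,c=cv2.connectedComponentsWithStats(k)
    i=1+np.argmax(s[1:,4]); return (l==i).astype(np.uint8), s[i]
def line(m):
    p=np.argwhere(m)[:,::-1].astype(float); c=p.mean(0); w,v=np.linalg.eigh(np.cov((p-c).T)); a=v[:,1]
    t=(p-c)@a; return c,a,t.min(),t.max(),np.sqrt(w)
E
python3 - <<'E'
from h import *
for n,bp,bv in (("top",(225,135,265,215),(268,140,340,215)),("side",(280,140,350,168),(295,165,362,225))):
    im=cv2.imread(f'pics/{n}0.png'); h=cv2.cvtColor(im,cv2.COLOR_BGR2HSV)
    m=cv2.inRange(h,(20,22,90),(34,120,255)); b,s=big(m,bp); c,a,t0,t1,w=line(b); print(n,'pale',s,c,a,t0,t1,w)
    P=ray(n,[c,c+a*t0,c+a*t1],0.022); print(P.round(4), np.degrees(np.arctan2(*(P[2]-P[1])[[1,0]])))
    m=cv2.inRange(h,(95,8,60),(125,255,255)); b,s=big(m,bv); 
    cn=max(cv2.findContours(b,cv2.RETR_EXTERNAL,cv2.CHAIN_APPROX_NONE)[0],key=cv2.contourArea)
    r=cv2.boxPoints(cv2.minAreaRect(cn)); print('vb',s,r); print(ray(n,r,0.0).round(4), ray(n,r.mean(0),0.008))
    m=cv2.inRange(h,(5,150,80),(20,255,255)); b,s=big(m,bv); c,*_=line(b); print('stop',s,c,ray(n,c,0.045))
    m=cv2.inRange(h,(108,5,130),(140,40,255)); 
    o=im.copy(); o[b>0]=(0,0,255)
E
```

```text
top pale [229 150  24  56 703] [240.90042674 177.74110953] [-0.21328426  0.97699019] -28.190450478345443 27.979567763799665 [ 3.62134473 16.14666518]
[[0.6154 0.2446 0.022 ]
 [0.7054 0.2262 0.022 ]
 [0.527  0.2627 0.022 ]] 168.46431756096467
vb [ 270  152   68   56 2656] [[268.59662 200.46082]
 [274.74927 150.2142 ]
 [337.9848  157.95734]
 [331.83215 208.20395]]
[[ 0.5431  0.1578  0.    ]
 [ 0.7096  0.1387  0.    ]
 [ 0.6826 -0.0701  0.    ]
 [ 0.517  -0.049   0.    ]] [[0.6115581  0.04375384 0.008     ]]
stop [301 151  14   5  51] [307.62745098 153.2745098 ] [[0.68951246 0.02788999 0.045     ]]
side pale [291 147  50  11 428] [315.85046729 151.88785047] [-0.99928664  0.03776516] -24.27913072836856 24.950270823840114 [ 2.48075804 14.30032674]
[[0.6179 0.2495 0.022 ]
 [0.7047 0.2325 0.022 ]
 [0.5289 0.2669 0.022 ]] 168.90940644417353
vb [ 306  177   48   44 1819] [[306. 177.]
 [353. 177.]
 [353. 220.]
 [306. 220.]]
[[ 0.5599  0.1557  0.    ]
 [ 0.7201  0.1154  0.    ]
 [ 0.6661 -0.0686  0.    ]
 [ 0.5188 -0.032   0.    ]] [[0.61353448 0.03194347 0.008     ]]
stop [352 183   3  13  34] [352.91176471 188.52941176] [[0.69080717 0.02434765 0.045     ]]
```

```bash
python3 - <<'E'
from h import *
f=lambda p:[(220+(x-2)/5,110+(y-2)/4.5) for x,y in p]
P=ray("top",f([(303,192),(572,238),(527,437),(262,390)]),0.0);print(P.round(4),P.mean(0))
y=np.array([0,0,0])
e=(P[0]+P[1]-P[2]-P[3]); print(np.degrees(np.arctan2(e[1],e[0])), np.linalg.norm(e)/2)
e=(P[0]+P[3]-P[1]-P[2]); print(np.degrees(np.arctan2(e[1],e[0]))-90, np.linalg.norm(e)/2)
Q=ray("top",f([(405,205),(475,212),(357,405),(432,418)]),0.02);print(Q.round(4))
for a,b in((0,2),(1,3)):
  e=Q[a]-Q[b];print(np.degrees(np.arctan2(e[1],e[0])))
print(Q.mean(0))
E
```

```text
[[ 0.7028  0.1206  0.    ]
 [ 0.6678 -0.0569  0.    ]
 [ 0.5221 -0.0267  0.    ]
 [ 0.557   0.1468  0.    ]] [0.61239315 0.04593299 0.        ]
-10.940806306919448 0.14846911986673322
-11.268887750187886 0.17895998581713532
[[0.6888 0.0518 0.02  ]
 [0.6834 0.0064 0.02  ]
 [0.5442 0.0826 0.02  ]
 [0.5347 0.0343 0.02  ]]
-12.012887023392938
-10.635642380175327
[0.61278681 0.0437891  0.02      ]
```

View pics/c1.png

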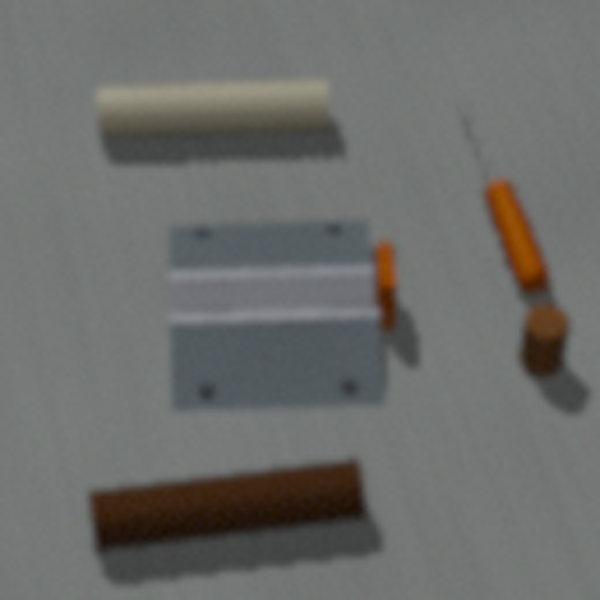

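```bash
python3 -m crank '[[40,-31,0,0,0,-8,1],[40,-31,0,0,0,-8,1],[40,-31,0,0,0,-8,1],[40,-31,0,0,0,-8,1],[40,-31,0,0,0,-8,1]]'; python3 -m crank '[[40,-31,0,0,0,-8,1],[40,-31,0,0,0,-8,1],[40,-31,0,0,0,-8,1],[40,-31,0,0,0,-8,1],[0,0,0,0,0,0,1]]'; python3 - <<'E'
from h import *
o=readout.observe(); im=snapshot("wrist"); cv2.imwrite("pics/w1.png",im)
r=R.from_quat(np.roll(o["ee_rot"],-1)).as_matrix(); print(o["t"],o["ee_pos"],r.round(3),np.degrees(np.arctan2(r[1,0],r[0,0])),o["q"].round(2),o["force"])
E
```

```text
t: 0.72
ee_pos: [0.4291, 0.4497, 0.2283]
ee_rot: [-0.001, 0.969, 0.247, -0.004]
force: [-0.3, 0.1, 0.1]
width: 0.0928
t: 1.35
ee_pos: [0.596, 0.3149, 0.2255]
ee_rot: [0.001, 0.999, -0.044, -0.005]
force: [0.3, 0.3, -0.2]
width: 0.0934
1.35 [0.59600575 0.31493962 0.22551061] [[ 0.996 -0.088 -0.009]
 [-0.088 -0.996 -0.001]
 [-0.009  0.002 -1.   ]] -5.02265481397294 [-0.7   0.68  0.34  1.35 -0.23  1.15 -0.42] [ 0.28140366  0.29478285 -0.22246208]
```

View pics/w1.png

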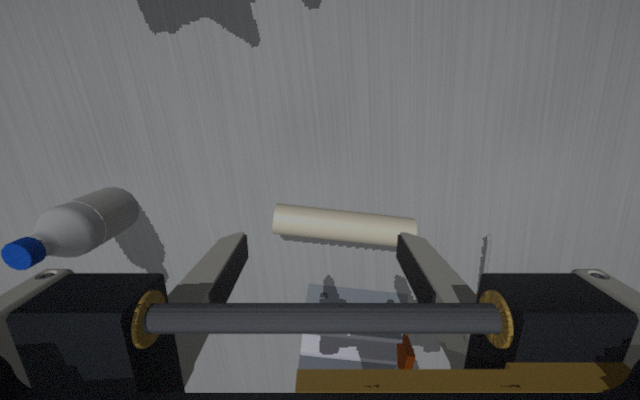

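```bash
cat >> h.py <<'E'
def wray(o,uv,z):
    c=camera_info("wrist"); r=R.from_quat(np.roll(o["ee_rot"],-1)).as_matrix()
    T=np.eye(4);T[:3,:3]=r;T[:3,3]=o["ee_pos"]; T=T@c["hand_eye"]
    uv=np.atleast_2d(uv).astype(float)
    d=np.c_[(uv[:,0]-c["cx"])/c["fx"],(uv[:,1]-c["cy"])/c["fy"],np.ones(len(uv))]@T[:3,:3].T
    s=(z-T[2,3])/d[:,2]; return T[:3,3]+d*s[:,None]
C=np.array([0.6125,0.044]); TH=np.radians(-11.1)
def loc(P):
    P=np.atleast_2d(P); e=np.array([[np.cos(TH),np.sin(TH)],[-np.sin(TH),np.cos(TH)]]); return (P[:,:2]-C)@e.T
E
python3 - <<'E'
from h import *
o=readout.observe(); im=cv2.imread("pics/w1.png"); h=cv2.cvtColor(im,cv2.COLOR_BGR2HSV)
m=cv2.inRange(h,(18,35,60),(34,140,255)); b,s=big(m,(240,180,440,270)); c,a,t0,t1,w=line(b); print(s,c,a,t0,t1)
# camera height-> contours' mean at z=.02
P=wray(o,[c,c+a*t0,c+a*t1],0.02);print(P.round(4),loc(P).round(4)); e=P[2]-P[1]; print(np.degrees(np.arctan2(e[1],e[0])))
print(o["t"],loc(o["ee_pos"]))
E
```

```text
[357 213   7   1   7] [360. 213.] [1. 0.] -3.0 3.0
[[0.6375 0.2658 0.02  ]
 [0.6336 0.2661 0.02  ]
 [0.6413 0.2655 0.02  ]] [[-0.0182  0.2224]
 [-0.022   0.222 ]
 [-0.0144  0.2229]]
-4.4130645671666135
1.4 [[-0.07123928  0.26552507]]
```

```bash
python3 - <<'E'
from h import *
o=readout.observe(); im=cv2.imread("pics/w1.png"); h=cv2.cvtColor(im,cv2.COLOR_BGR2HSV)
print(h[200:250:4,340])
m=cv2.inRange(h,(15,22,60),(38,140,255)); b,s=big(m,(240,180,440,270)); c,a,t0,t1,w=line(b); print(s,c,a,t0,t1)
P=wray(o,[c,c+a*t0,c+a*t1],0.02);print(P.round(4),loc(P).round(4)); e=P[2]-P[1]; print(np.degrees(np.arctan2(e[1],e[0])))
print('vb corners', loc(wray(o,[(309,284)],0.0)))
E
```

```text
[[ 98   8 131]
 [100   6 131]
 [113   8 131]
 [ 23  34 129]
 [ 22  31 150]
 [ 22  28 164]
 [ 27  17 167]
 [ 28  22 165]
 [ 23  29 160]
 [ 21  28 145]
 [ 23  22 105]
 [ 90   9  82]
 [102  10 131]]
[ 273  204  144   43 3397] [344.65940536 225.32087136] [-0.99663597 -0.08195578] -71.48408414741832 71.60854956420198
[[0.6167 0.2502 0.02  ]
 [0.7095 0.2347 0.02  ]
 [0.5244 0.2655 0.02  ]] [[-0.0355  0.2031]
 [ 0.0584  0.2058]
 [-0.1291  0.2004]]
170.55400787834665
vb corners [[-0.07289957  0.0960004 ]]
```

```bash
python3 -m crank '[[12,-7,0,0,0,-6,1],[12,-7,-20,-6,1.2,0,1],[12,-7,-40,-6,1.2,0,1],[0,0,-40,0,0,0,1],[0,0,-40,0,0,0,1]]'; python3 -m crank '[[0,0,-20,0,0,0,1],[0,0,0,0,0,0,1]]'; python3 - <<'E'
from h import *
o=readout.observe();  cv2.imwrite("pics/w2.png",snapshot("wrist"))
r=R.from_quat(np.roll(o["ee_rot"],-1)).as_matrix(); print(r.round(3),np.degrees(np.arctan2(r[1,0],r[0,0])),loc(o["ee_pos"]),loc(o["ee_pos"]+.014*r[:,2]),o["ee_pos"]+.014*r[:,2])
E
```

```text
t: 2.02
ee_pos: [0.6254, 0.3084, 0.0841]
ee_rot: [0.102, 0.991, -0.087, -0.018]
force: [0.7, 0.6, 0.8]
width: 0.0929
t: 2.28
ee_pos: [0.6205, 0.3114, 0.0594]
ee_rot: [0.103, 0.991, -0.084, -0.022]
force: [-0.3, -1.5, -0.1]
width: 0.0929
[[ 0.985 -0.162 -0.061]
 [-0.171 -0.965 -0.2  ]
 [-0.026  0.207 -0.978]] -9.84482072868071 [[-0.04362048  0.26388945]] [[-0.04391603  0.26098012]] [0.61964993 0.30855268 0.04567604]
```

View pics/w2.png

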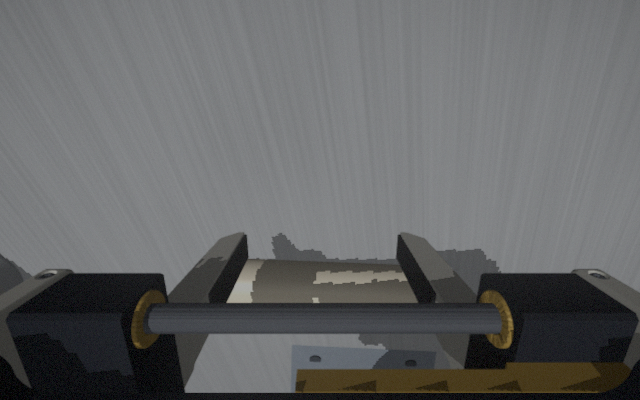

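```bash
python3 -m crank '[[12,-3,-20,-0.3,-1.5,-1.3,1],[4,-4,-14,0,0,0,1],[0,-2,-3,0,0,0,1]]'; python3 - <<'E'
from h import *
o=readout.observe();  cv2.imwrite("pics/s2.png",snapshot("side")[130:260,270:400].repeat(4,0).repeat(4,1))
r=R.from_quat(np.roll(o["ee_rot"],-1)).as_matrix(); print(r.round(3),np.degrees(np.arctan2(r[1,0],r[0,0])),loc(o["ee_pos"]+.014*r[:,2]),o["ee_pos"]+.014*r[:,2])
E
```

```text
t: 2.7
ee_pos: [0.6409, 0.3047, 0.0292]
ee_rot: [0.1, 0.99, -0.096, -0.004]
force: [0.6, -0.0, -0.5]
width: 0.0933
[[ 0.981 -0.19  -0.028]
 [-0.191 -0.961 -0.197]
 [ 0.011  0.199 -0.98 ]] -11.040939917798122 [[-0.0221955   0.25850319]] [0.64048726 0.3019404  0.01545853]
```

View pics/s2.png

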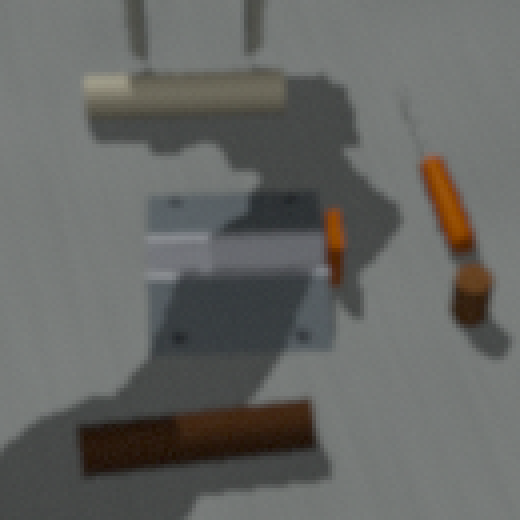

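```bash
python3 -m crank '[[-8,-3,-3,0,0,0,1],[-7,-4,-2,0,0,0,1],[-1,-6,0,0,0,0,1],[-1,-6,0,0,0,0,1],[-1,-6,0,0,0,0,1]]'; cat > st.py <<'E'
from h import *
import sys
o=readout.observe()
r=R.from_quat(np.roll(o["ee_rot"],-1)).as_matrix(); t=o["ee_pos"]+.014*r[:,2]
print("t",round(o["t"],2),"yaw",np.degrees(np.arctan2(r[1,0],r[0,0])).round(2),"tiltz",r[2].round(3),"tip loc",(1000*loc(t)).round(1),"z",(1000*t[2]).round(1),"F",o["force"].round(1))
if len(sys.argv)>1:
    im=snapshot("side")[130:260,270:400]; cv2.imwrite(f"pics/{sys.argv[1]}.png",cv2.resize(im,(520,520),interpolation=cv2.INTER_CUBIC))
E
python3 st.py s3
```

```text
t: 3.38
ee_pos: [0.622, 0.2789, 0.0264]
ee_rot: [0.099, 0.99, -0.096, -0.003]
force: [0.1, -0.1, -0.7]
width: 0.0933
t 3.38 yaw -11.0 tiltz [ 0.012  0.197 -0.98 ] tip loc [[-35.7 229.6]] z 12.7 F [ 0.1 -0.1 -0.7]
```

View pics/s3.png

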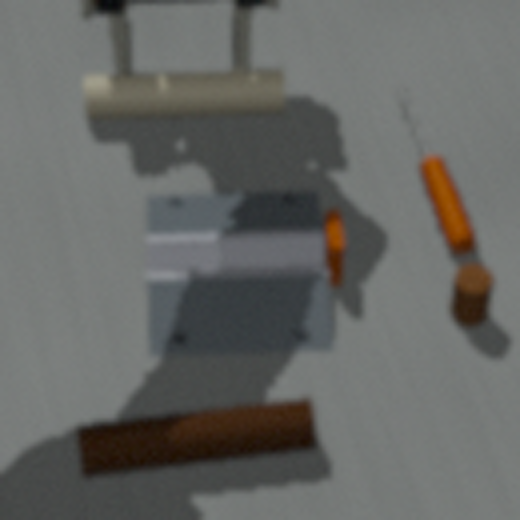

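```bash
python3 -m crank '[[-1,-4,-1,0,0,0,1],[-1,-4,-1,0,0,0,1],[-1,-5,0,0,0,0,1],[-1,-6,0,0,0,0,1],[-1,-6,0,0,0,0,1]]';python3 st.py;python3 -m crank '[[-1,-6,0,0,0,0,1],[-1,-6,0,0,0,0,1],[-1,-6,0,0,0,0,1],[-1,-6,0,0,0,0,1],[-1,-6,0,0,0,0,1]]'; python3 st.py s4
```

```text
t: 4.05
ee_pos: [0.617, 0.2513, 0.0243]
ee_rot: [0.099, 0.99, -0.096, -0.003]
force: [0.2, -0.0, -0.1]
width: 0.0929
t 4.05 yaw -11.05 tiltz [ 0.013  0.197 -0.98 ] tip loc [[-35.3 201.5]] z 10.6 F [ 0.2 -0.  -0.1]
t: 4.68
ee_pos: [0.6118, 0.2188, 0.0245]
ee_rot: [0.099, 0.99, -0.097, -0.003]
force: [-0.2, 0.9, -0.7]
width: 0.0929
t 4.67 yaw -11.07 tiltz [ 0.013  0.197 -0.98 ] tip loc [[-34.2 168.7]] z 10.8 F [-0.2  0.9 -0.7]
```

View pics/s4.png

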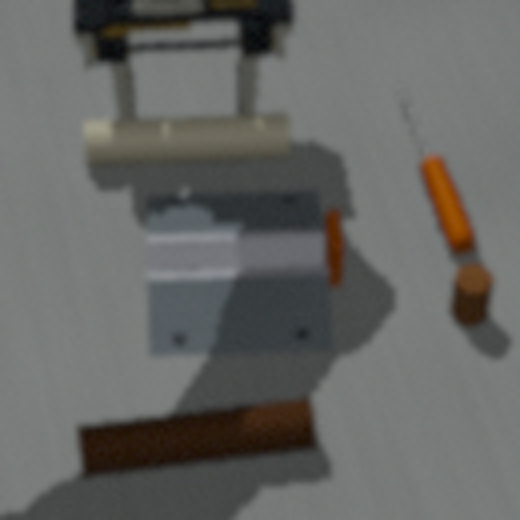

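```bash
python3 -m crank '[[-1,-6,0,0,0,0,1],[-1,-6,0,0,0,0,1],[-1,-6,0,0,0,0,1],[-1,-6,0,0,0,0,1],[-1,-6,0,0,0,0,1]]';python3 st.py;python3 -m crank '[[-1,-6,0,0,0,0,1],[-1,-6,0,0,0,0,1],[-1,-5,1,0,0,0,1]]'; python3 st.py s5
```

```text
t: 5.35
ee_pos: [0.6063, 0.1859, 0.0246]
ee_rot: [0.1, 0.99, -0.097, -0.003]
force: [-0.3, -0.6, 0.1]
width: 0.0931
t 5.35 yaw -11.11 tiltz [ 0.013  0.198 -0.98 ] tip loc [[-33.2 135.3]] z 10.9 F [-0.3 -0.6  0.1]
t: 5.72
ee_pos: [0.6035, 0.1686, 0.0257]
ee_rot: [0.099, 0.99, -0.097, -0.003]
force: [1.0, 1.0, 0.2]
width: 0.0932
t 5.72 yaw -11.1 tiltz [ 0.014  0.196 -0.98 ] tip loc [[-32.6 117.8]] z 12.0 F [1.  1.  0.2]
```

View pics/s5.png

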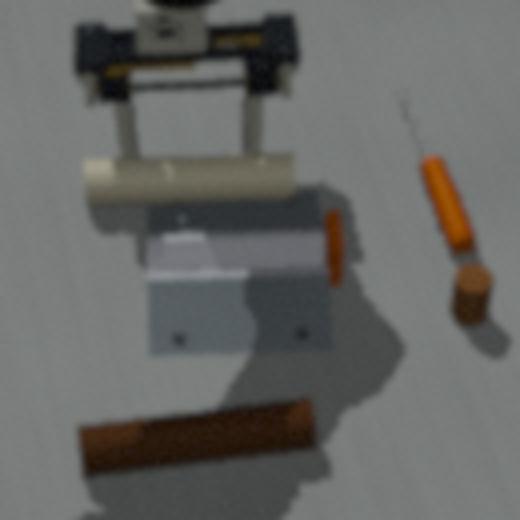

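```bash
python3 -m crank '[[-1,-6,1,0,0,0,1],[-1,-6,1.3,0,0,0,1],[-1,-6,1.3,0,0,0,1],[-1,-6,1.5,0,0,0,1],[-1,-6,1.5,0,0,0,1]]';python3 st.py s6
```

```text
t: 6.4
ee_pos: [0.5986, 0.1374, 0.0333]
ee_rot: [0.098, 0.99, -0.097, -0.002]
force: [-0.6, 1.6, 0.7]
width: 0.0934
t 6.4 yaw -11.05 tiltz [ 0.015  0.195 -0.981] tip loc [[-31.4  86.2]] z 19.6 F [-0.6  1.6  0.7]
```

View pics/s6.png

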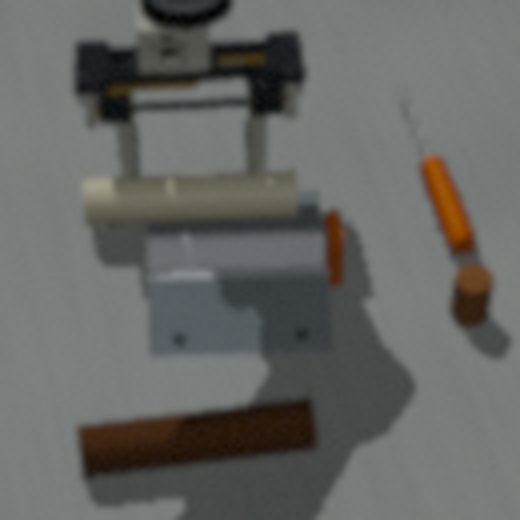

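```bash
python3 -m crank '[[-1,-6,1.3,0,0,0,1],[-1,-6,1.3,0,0,0,1],[-1,-5,1.3,0,0,0,1],[-1,-5,1.3,0,0,0,1]]';python3 st.py s7
```

```text
t: 6.95
ee_pos: [0.5942, 0.1128, 0.0391]
ee_rot: [0.099, 0.99, -0.097, -0.002]
force: [1.2, 1.4, -0.1]
width: 0.0927
t 6.95 yaw -11.09 tiltz [ 0.015  0.196 -0.98 ] tip loc [[-31.   61.2]] z 25.4 F [ 1.2  1.4 -0.1]
```

View pics/s7.png

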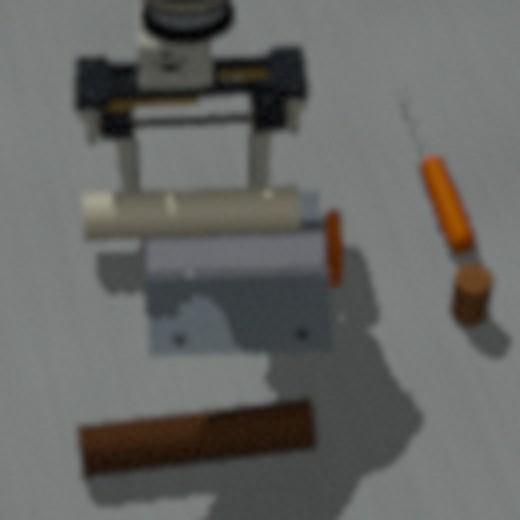

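```bash
python3 -m crank '[[-1,-4,1,0,0,0,1],[-1,-4,1,0,0,0,1],[-1,-3,1,0,0,0,1],[-0.5,-3,0,0,0,0,1]]';python3 st.py s8
```

```text
t: 7.5
ee_pos: [0.5895, 0.0947, 0.0423]
ee_rot: [0.101, 0.99, -0.098, -0.003]
force: [0.4, 0.1, -0.0]
width: 0.0931
t 7.5 yaw -11.23 tiltz [ 0.013  0.2   -0.98 ] tip loc [[-32.2  42.5]] z 28.6 F [ 0.4  0.1 -0. ]
```

View pics/s8.png

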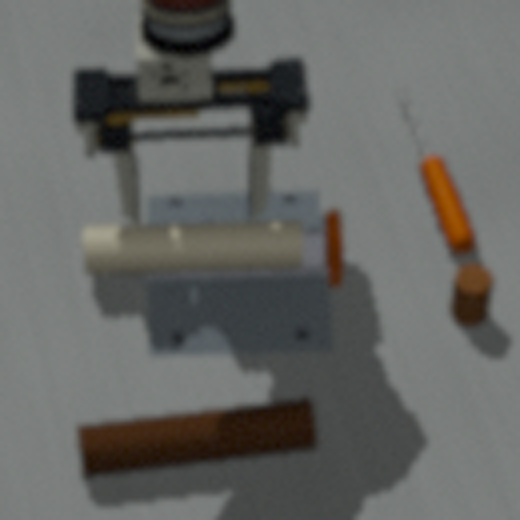

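```bash
python3 -m crank '[[3,15,4,0,0,0,1],[4,20,10,0,0,0,1],[0,10,40,4,0,0,0],[0,0,50,6,-1.5,0,-1],[0,0,40,2,0,0,-1]]'; python3 - <<'E'
from h import *
for n in("top","side"):
    im=snapshot(n); cv2.imwrite(f"pics/{n}9.png",im)
im=cv2.imread("pics/top9.png")[110:240,220:380]; cv2.imwrite("pics/t9.png",cv2.resize(im,(800,585)))
im=cv2.imread("pics/side9.png")[130:260,270:400]; cv2.imwrite("pics/s9.png",cv2.resize(im,(600,600)))
E
python3 st.py
```

```text
t: 8.18
ee_pos: [0.5943, 0.1491, 0.1868]
ee_rot: [-0.008, 0.996, -0.093, -0.004]
force: [0.8, 0.1, -0.4]
width: 0.0674
t 8.28 yaw -10.69 tiltz [-0.001 -0.018 -1.   ] tip loc [[-35.1 100.9]] z 176.1 F [ 0.6 -0.5 -0.8]
```

View pics/t9.png

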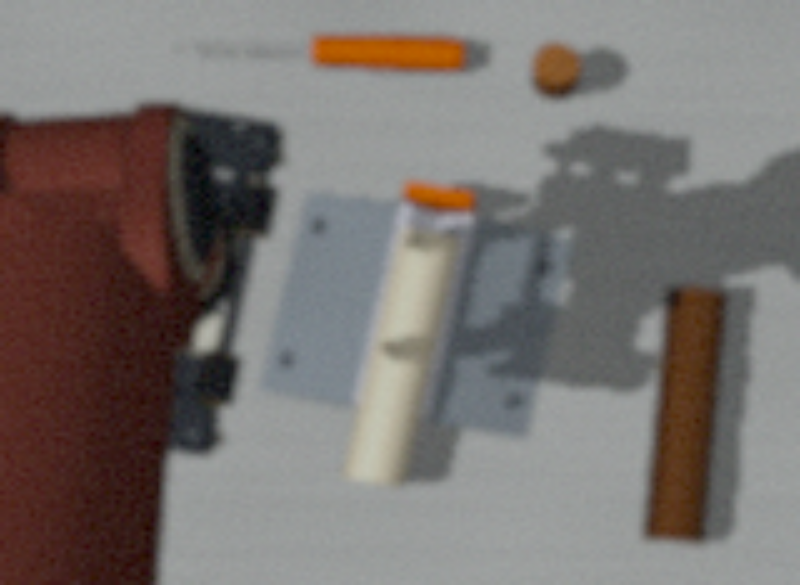

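View pics/s9.png

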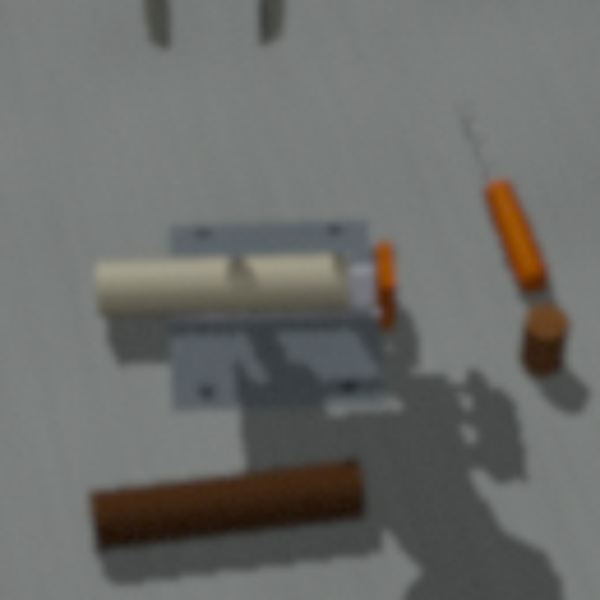

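```bash
python3 - <<'E'
from h import *
f=lambda p:[(220+(x-2)/5,110+(y-2)/4.5) for x,y in p]
P=ray("top",f([(375,482),(433,230)]),0.045);print(P.round(4),loc(P).round(4), np.degrees(np.arctan2(*(P[1]-P[0])[[1,0]])))
P=ray("top",f([(440,209)]),0.048);print('stop',loc(P))
E
```

```text
[[0.4885 0.0688 0.045 ]
 [0.6658 0.0324 0.045 ]] [[-0.1265  0.0005]
 [ 0.0545 -0.0011]] -11.60540026026964
stop [[ 0.06950347 -0.00282656]]
```

```bash
python3 -m crank '[[-38,-18,0,-1,0,-0.4,-1],[-38,-18,0,0,0,0,-1],[-38,-18,0,0,0,0,-1],[-36,-18,0,0,0,0,-1],[0,0,0,0,0,0,-1]]'; python3 st.py; python3 -m crank '[[0,0,0,0,0,0,-1]]'; python3 st.py s10; python3 -c "
from h import *
print(readout.observe()['q'].round(2))"
```

```text
t: 8.9
ee_pos: [0.4422, 0.0824, 0.1884]
ee_rot: [-0.001, 0.996, -0.092, 0.0]
force: [1.0, -0.1, 0.1]
width: 0.0096
t 8.9 yaw -10.55 tiltz [ 0.    -0.001 -1.   ] tip loc [[-174.5    4.9]] z 174.4 F [ 1.  -0.1  0.1]
t: 9.02
ee_pos: [0.4431, 0.0837, 0.1884]
ee_rot: [-0.001, 0.996, -0.091, 0.001]
force: [0.7, 0.3, -0.2]
width: 0.0017
t 9.03 yaw -10.45 tiltz [ 0.001 -0.002 -1.   ] tip loc [[-173.9    6.3]] z 174.4 F [ 0.7  0.3 -0.2]
[-0.48  0.38  0.33  2.04 -0.18  0.74 -0.22]
```

View pics/s10.png

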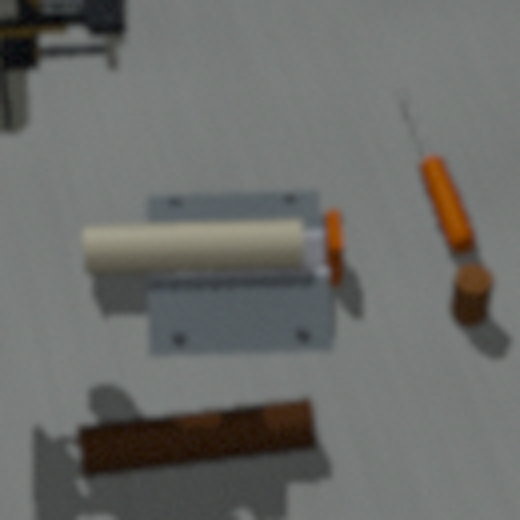

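```bash
python3 -m crank '[[-1,-4,-45,0,0,0,-1],[0,-2,-45,0,0,0,-1],[0,0,-40,0,0,0,-1],[0,0,-20,0,0,0,-1],[0,0,0,0,0,0,-1]]'; python3 st.py s11
```

```text
t: 9.7
ee_pos: [0.4505, 0.0825, 0.033]
ee_rot: [-0.003, 0.996, -0.088, 0.005]
force: [0.7, -0.6, -0.0]
width: 0.0006
t 9.7 yaw -10.08 tiltz [ 0.01  -0.006 -1.   ] tip loc [[-166.3    6.7]] z 19.0 F [ 0.7 -0.6 -0. ]
```

View pics/s11.png

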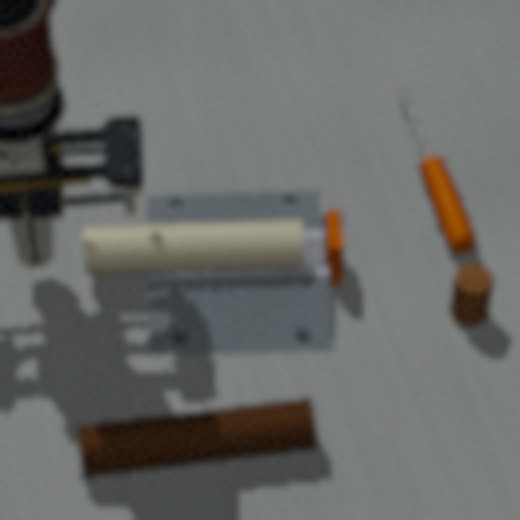

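```bash
python3 -m crank '[[2,-5,0,0,0,-0.8,-1],[5,-3,0,0,0,0,-1],[5,-1,0,0,0,0,-1],[4,-1,0,0,0,0,-1]]'; python3 st.py; python3 -m crank '[[4,-1,0,0,0,0,-1],[3,-1,0,0,0,0,-1],[3,-1,0,0,0,0,-1],[3,-0.5,0,0,0,0,-1]]'; python3 st.py s12
```

```text
t: 10.25
ee_pos: [0.4709, 0.0726, 0.0365]
ee_rot: [-0.004, 0.995, -0.095, 0.009]
force: [-0.1, 0.3, 0.6]
width: 0.0003
t 10.25 yaw -10.9 tiltz [ 0.018 -0.009 -1.   ] tip loc [[-144.2    0.9]] z 22.5 F [-0.1  0.3  0.6]
t: 10.75
ee_pos: [0.4829, 0.0693, 0.0364]
ee_rot: [-0.004, 0.995, -0.095, 0.007]
force: [-1.8, 0.4, 1.0]
width: 0.0004
t 10.75 yaw -10.87 tiltz [ 0.014 -0.009 -1.   ] tip loc [[-131.9    0. ]] z 22.4 F [-1.8  0.4  1. ]
```

View pics/s12.png

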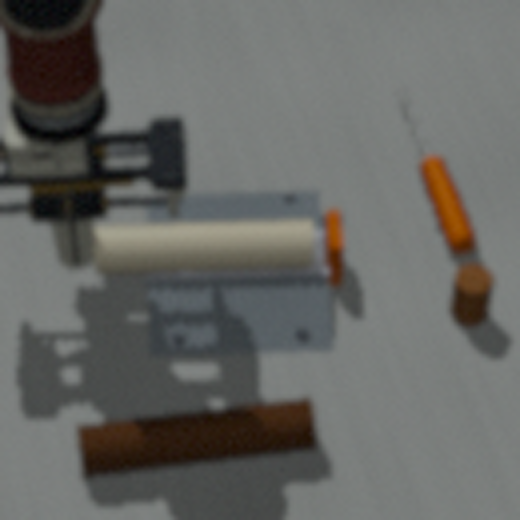

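```bash
python3 -m crank '[[3,-0.5,-1,0,0,0,-1],[2,-0.5,-1,0,0,0,-1]]'; python3 st.py;  python3 -m crank '[[2,-0.5,0,0,0,0,-1],[2,-0.5,0,0,0,0,-1]]'; python3 st.py s13
```

```text
t: 11.05
ee_pos: [0.488, 0.0682, 0.0343]
ee_rot: [-0.004, 0.995, -0.095, 0.007]
force: [-1.8, 1.0, 0.6]
width: 0.0006
t 11.05 yaw -10.87 tiltz [ 0.013 -0.009 -1.   ] tip loc [[-1.266e+02 -1.000e-01]] z 20.3 F [-1.8  1.   0.6]
t: 11.3
ee_pos: [0.4924, 0.0671, 0.0341]
ee_rot: [-0.004, 0.995, -0.095, 0.007]
force: [-1.2, 0.4, 0.1]
width: 0.0004
t 11.3 yaw -10.87 tiltz [ 0.013 -0.009 -1.   ] tip loc [[-122.2   -0.3]] z 20.1 F [-1.2  0.4  0.1]
```

View pics/s13.png

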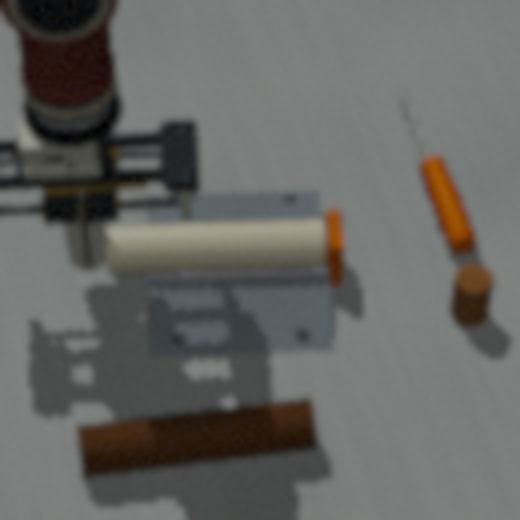

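Nearly there; push until the force rises at the stop.

```bash
python3 -m crank '[[1.5,-0.3,0,0,0,0,-1]]'; python3 -m crank '[[1.5,-0.3,0,0,0,0,-1]]'; python3 -m crank '[[1.5,-0.3,0,0,0,0,-1]]';python3 st.py
```

```text
t: 11.48
ee_pos: [0.4944, 0.0667, 0.0342]
ee_rot: [-0.004, 0.995, -0.095, 0.007]
force: [-1.1, -0.5, -0.3]
width: 0.0002
t: 11.6
ee_pos: [0.4948, 0.0666, 0.034]
ee_rot: [-0.004, 0.995, -0.095, 0.006]
force: [-4.2, 0.4, 3.0]
width: 0.0005
t: 11.72
ee_pos: [0.4948, 0.0666, 0.0339]
ee_rot: [-0.004, 0.996, -0.094, 0.004]
force: [-4.9, 0.2, 4.0]
width: 0.0005
t 11.72 yaw -10.84 tiltz [ 0.008 -0.009 -1.   ] tip loc [[-119.8   -0.3]] z 19.9 F [-4.9  0.2  4. ]
```

```bash
python3 -m crank '[[3,-0.6,0,0,0,0,-1]]'; python3 -m crank '[[3,-0.6,0,0,0,0,-1]]';  python3 st.py s14
```

```text
t: 11.85
ee_pos: [0.4947, 0.0666, 0.0336]
ee_rot: [-0.004, 0.996, -0.094, 0.001]
force: [-7.5, 2.1, 5.4]
width: 0.0002
t: 11.98
ee_pos: [0.4946, 0.0666, 0.0333]
ee_rot: [-0.004, 0.996, -0.094, -0.002]
force: [-6.6, 1.6, 5.0]
width: 0.0006
t 11.97 yaw -10.74 tiltz [-0.006 -0.008 -1.   ] tip loc [[-120.2   -0.4]] z 19.3 F [-6.6  1.6  5. ]
```

View pics/s14.png

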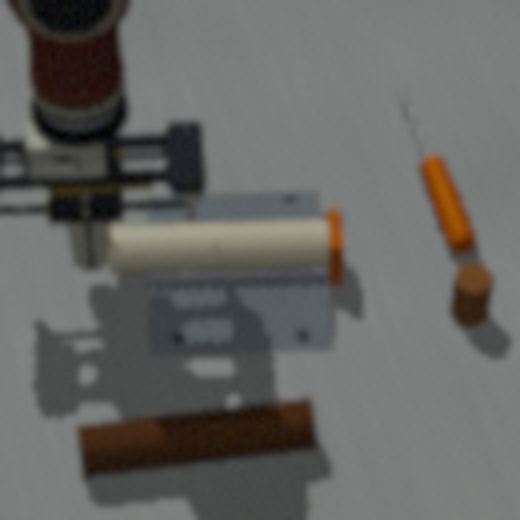

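```bash
python3 -m crank '[[-4,1,0,0,0,0,-1],[-12,2,0,0,0,0,-1],[-15,3,0,0,0,0,-1],[0,0,40,0,0,0,-1],[0,20,50,0,0,0,-1]]'; python3 -m crank '[[0,40,40,0,0,0,-1],[0,50,0,0,0,0,-1],[0,50,0,0,0,0,-1],[0,50,0,0,0,0,-1],[0,0,0,0,0,0,-1]]';python3 - <<'E'
from h import *
for n in("top","side"):
    im=snapshot(n); cv2.imwrite(f"pics/{n}15.png",im)
im=cv2.imread("pics/top15.png")[110:240,220:380]; cv2.imwrite("pics/t15.png",cv2.resize(im,(800,585),interpolation=cv2.INTER_CUBIC))
im=cv2.imread("pics/side15.png")[130:260,270:400]; cv2.imwrite("pics/s15.png",cv2.resize(im,(600,600),interpolation=cv2.INTER_CUBIC))
E
python3 st.py
```

```text
t: 12.65
ee_pos: [0.4642, 0.0904, 0.123]
ee_rot: [-0.003, 0.995, -0.096, -0.0]
force: [-0.2, 0.4, 0.5]
width: 0.0005
t: 13.28
ee_pos: [0.4673, 0.289, 0.1699]
ee_rot: [-0.008, 0.995, -0.096, 0.009]
force: [-0.3, -0.8, 0.2]
width: 0.0003
t 13.38 yaw -11.49 tiltz [ 0.017 -0.014 -1.   ] tip loc [[-187.4  207.3]] z 156.0 F [ 0.3 -0.4  0.1]
```

View pics/t15.png

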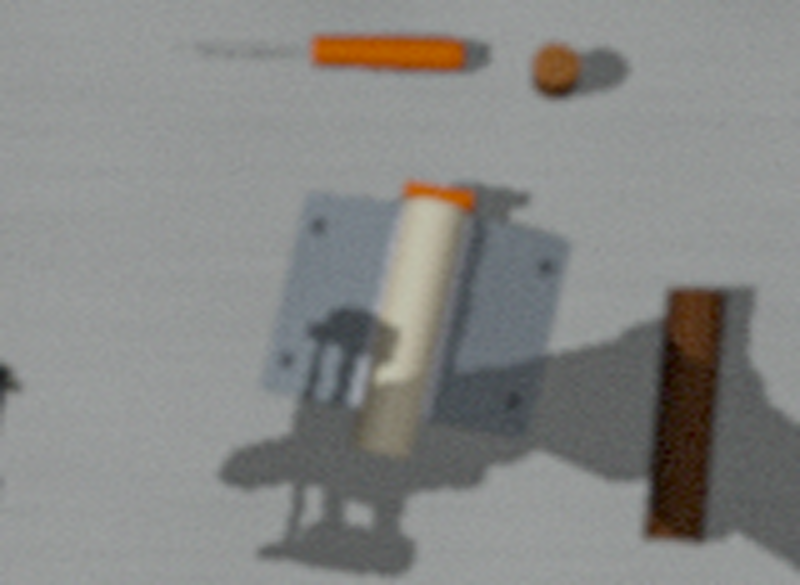

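View pics/s15.png

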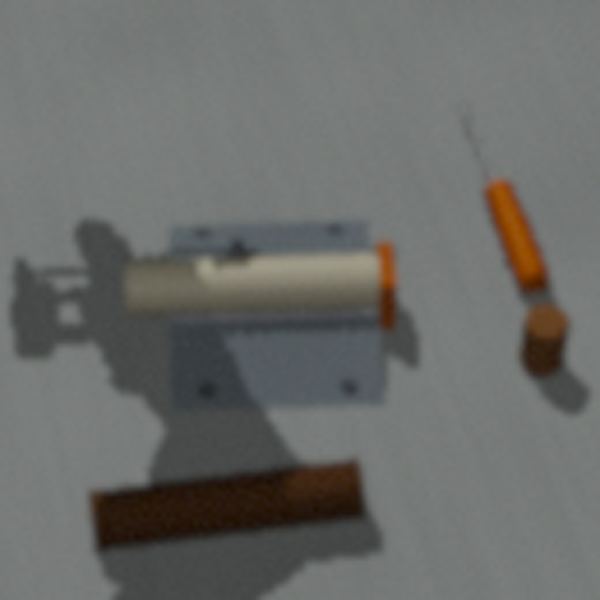

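View pics/top15.png

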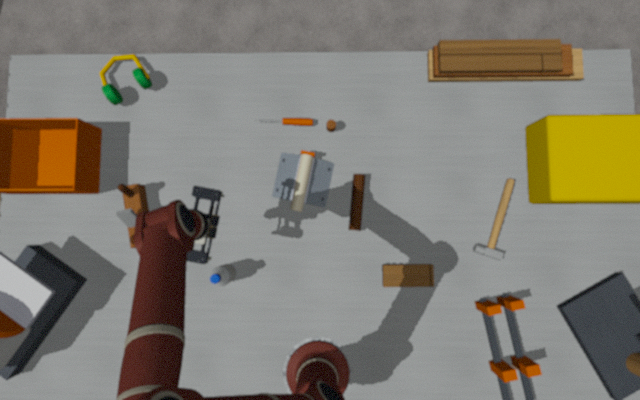

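```bash
python3 -c "
from rig import workorder
print(workorder.close_job())"
```

```text
the job is handed in; nothing more can be done
None
```

I rolled the pale bar about 0.2 m over the bench and up the ramp with the open fingertips, and it dropped into the groove. I then pushed its near end with the closed fingers until it met the orange stop plate, backed the arm off, and handed the job in at about 13.4 s of the 51 s.

**Stop contact:** the tool came to rest 0.1198 m short of the V-block's centre. The force along the bar rose from about 1 N to 7.5 N, and two further 3 mm pushes gained nothing.

**Final pictures (top and side):** the bar lies in the groove with no visible gap at the plate. The dark bar, glue bottle, screwdriver and stub look unmoved. The arm hid part of the plane, but the part I could see was unmoved. I did not measure any of these positions, only compared pictures.

**Doubts and disagreements:**
- **Roll:** I did not measure the roll angle. I inferred it from the roughly 0.18 m of travel and pushing forces of only about 1–2 N.
- **Position estimates:** the wrist camera put the V-block's corner about 6 mm off the top view. The top view put the stop's face about 5 mm nearer than the data sheet, so I went by the contact force and the pictures for the flush fit.

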